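Load a round cell into the bench tester against its coil spring and press the test key

ROBOT

A 7-joint arm with a two-finger parallel gripper is mounted at the origin on the work surface; the furniture and walls round the work are solid. World frame = base frame: x ahead of the robot, y to its left, z up, the work surface at z = 0. Lengths are in m, angles in degrees, forces in N, time in s.
With the tool pointing down it reaches from about 0.425 to 0.95 m from the base axis. Payload 4.7 kg.
Tool frame: the origin (TCP) lies at the very end of the fingers, on their centre line; the grasp point (between the pads) lies 19 mm behind it; y points along the fingers, z is the direction in which the jaws open and shut, and the axes are right-handed (so a half turn about y gives the same grasp; the last joint's range is limited). The gripper opens to 85 mm and grips with 20 to 120 N. Pads are 22 mm wide; open, the fingers measure 114 mm over their backs; the gripper's body (76 mm by 85 mm) begins 54 mm behind the grasp point. The pads swing forward as they close: fully open they stand 13 mm farther back than shut.
Start: joints at [-70.583, 26.849, -2.785, 87.806, 1.381, 65.374, -4.715], TCP at [0.243, 0.63, 0.231] pointing down, gripper open.
Joint ranges: [-148.3, 148.3], [-19.14, 114.17], [-79.39, 73.82], [5.75, 140.21], [-59.74, 239.74], [12.07, 113.84], [-152.46, 152.46]. Speed limits (degrees/s): [147.25, 147.25, 180, 180, 180, 180, 180].

INTERFACE

Orientations are given as a 3x3 rotation matrix whose columns are the frame's x, y, z axes.
In Python, from workcell import ctrl gives the robot as it stands.
- The arm moves only by the tool servo_tool, never from a script. Its argument "increments" is a list of rows, each a list of 3 entries, a list of its own where there are three numbers: the shift along the tool's x, y, z in cm, then the turn, a rotation vector about the tool's x, y, z in degrees, then the finger opening in cm, from 0 to 8.54. In form: [[[tx, ty, tz], [rx, ry, rz], hand], ...]. A call has exactly 8 rows; each row is the pose to reach, as a shift and turn from the pose commanded when the call began, along the tool's axes at that moment; what a row does not reach only later rows make up. A row lasts 1/10 s, in which the tool goes at most 50 mm and 8.59 degrees, less where a joint would pass 70% of its speed; a pose out of reach is approached as far as the arm can. A call with a gripper value outside its range is refused whole. The fingers move at their own pace and stop on an object; the grip force is fixed at half the most. Time passes only in rows, so rows that repeat a pose let the fingers close, or fill a call up. It gives the time, the measured TCP pose, the force and the opening at its end, in the units of the state.
- ctrl.read_state(): the state, without advancing time (a new reading comes with each control period).
- ctrl.capture(name): name is "scene" or "side" or "wrist"; returns a dict with "pixels" (384x512x3 uint8, red, green, blue), "depth" (384x512 float32, m along the optical axis (not along the pixel's ray), 0 where there is no reading), "fx", "fy", "cx", "cy" (pixels), "D" ([k1, k2, p1, p2, k3] as OpenCV has them; the pictures are not rectified), "R" (3x3) and "t" (3): a world point X has camera coordinates R X + t; the wrist camera has in their place "mount" (4x4, takes a point from camera to tool coordinates, whose origin is the TCP and whose axes are the tool frame's). Camera axes: x right, y down, z forward; pixel columns grow to the right and rows downward; lengths in m; the calibration is good to about 2 mm. A picture is of the moment at which its call begins: read the wrist's pose just before it.
- ctrl.finish_job(): hands the job in, once; it reports no verdict.
The state is a dict: "clock": time; "q": joint angles; "joint_vel": joint speeds; "joint_efforts": joint torques, N m; "tcp_pos": TCP position; "tcp_rot": TCP orientation; "wrist_force": force on the tool from outside, world axes, zero at the start; "moment": the same for the moment, N m; "opening": finger opening in m.
Only numpy, scipy, OpenCV 4.12 (cv2) and the standard library are available. Lean on these libraries where they do the work, as an engineer would, in place of code of your own. Each camera call takes 0.05 s, during which the arm holds its last target. There are 200 camera calls.

TASK

Test the green cell: load it into the bench cell tester the right way round - flat end tilted in first, under the bridge and against the coil spring, pushing it back without crushing it, then the button end lowered in past the small hood so that it sits fully home under it, against the fixed contact. Let go of it, press the yellow test key fully down and release it. Do it gently, and leave the red cell, the tape measure, the glasses and the pencil where they are.

Things in the scene. Friction and masses are not known exactly. Their poses are not given: they have to be found in the camera images.
- seat (a point): middle of a fully seated cell in the bench cell tester: grey box screwed to the bench, 68 (x) x 168 (y -98..70) x 16 mm, with a black cradle on its flat top. 32 mm above the bench, 16 mm above the cradle floor (the box top). y runs along the cell to the coil-spring end, z up. At y -22..22 the sides are open for fingers. A cell tilted 26 degrees, low edge at the floor, clears the contact wall
- spring_tip (a point): nearest point of the free coil spring's domed steel cap (14 mm across), on the cell axis, 30 mm from the seat; axes as the seat's. Cheeks 36 mm apart, 5 mm thick, 22 mm above the floor, y 22..60 from the seat. The cap is pushed back along +y: 0.8 N to start, 1.6 N more per mm, about 9 N with a cell seated (5 mm). Solid at 9 mm (15 N); over 20 N crushes it
- spring_contact (a joint): travel of the coil spring's cap, 0 free, grows as it is pushed back, 0.005 m with a cell seated, 0.009 m solid. For the button to drop in past the hood, the flat end must be 2 to 3.5 mm farther back than seated: 12 to 14 N on the spring, tilted or level. Once down, it is let forward under the hood. An arm may give several mm under such a push, so go by the force
- bridge (a point): middle of the lower edge, on the cell's side, of the black bridge over the spring end: 31 mm from the seat towards the spring, 40 mm above the cradle floor; 10 mm wide along y, 4.5 mm thick, on posts at x = -18 and 18 mm. The flat end must go in under it, so a level cell cannot be put in from above
- fixed_contact (a point): point on the cell axis on the steel fixed contact, 35 mm from the seat towards -y: the face of a black wall 7 mm thick, 23.5 mm above the cradle floor. On it a small hood, 22 mm wide, top 27 mm above the floor, juts 2 mm over the contact towards the cell; the button snaps in under it. Low cheeks 36 mm apart, 18 mm above the floor, stand before it, y -38..-22
- green_cell_mid (a point): middle of the green round cell: 32 mm diameter, 70 mm long over all with the button, 140 g, lying on the bench. y is its axis and points to the flat end; the steel button (11 mm across, 2.5 mm high, on the end with the white band) is at y = -35 mm. Seated rightly its y points as the tester's y
- green_cell_button (a point): tip of the green cell's button, on its axis
- red_cell_mid (a point): middle of another cell, same size but red; not to be moved
- key_top (a point): centre of the top of the yellow round test key, 23 mm across, standing 7 mm out of its collar 80 mm from the seat towards -y, top 27 mm above the bench; travel 4 mm straight down, about 4 N at the bottom, springs back
- test_key (a joint): travel of the test key, 0 out, 0.004 m fully pressed
- tape_measure: yellow tape measure, 37 x 82 x 65 mm, origin under its centre; bystander
- glasses: black spectacles, 144 x 146 x 47 mm, origin under the centre; bystander
- pencil: green pencil, 163 mm long, origin under the centre; bystander
Not all that is in view belongs to the job. What is shaped like the part that bears seat but turquoise is not meant.

How it is judged:
By the outcome, as a careful person would: the job done as asked, in the order asked, and still so for the second after the job is handed in, with the robot touching nothing.
It also fails if it takes over 53 s, if anything falls off the work surface, if the arm or the gripper's body presses on something with over 40 N, if the wrist force passes 120 N, or if a joint passes its speed limit or range.

## Working session

There is one attempt and no reset: what is moved stays moved. The work goes in short steps, Python scripts to look and compute and a tool call to move; the robot and the scene stay as the last step left them, time stands still between calls to the robot, and variables do not carry over. Pictures are saved under pics/ and viewed, about 8 in all and at most 12, crops included, and the job is handed in when it is done.

Besides the shell and the picture viewer there is one more tool, called after "Call:" in YAML: its name, and indented under it one key for each argument. servo_tool: Moves the arm, as the interface text tells. Its arguments: {"type":"object","properties":{"increments":{"type":"array","items":{"type":"array"}}},"required":["increments"]}

```bash
ls; mkdir -p pics; python3 - <<'E'
from workcell import ctrl
import cv2,numpy as np,pickle
s=ctrl.read_state();print(s)
for n in ["scene","side","wrist"]:
    c=ctrl.capture(n);pickle.dump(c,open(f"{n}0.pkl","wb"))
    print(n,c["fx"],c["cx"],c["cy"],c["D"],c.get("R"),c.get("t"),c.get("mount"))
    cv2.imwrite(f"pics/{n}0.png",c["pixels"][:,:,::-1])
a=cv2.imread("pics/scene0.png");b=cv2.imread("pics/side0.png")
cv2.imwrite("pics/both.png",cv2.resize(np.vstack([a,b]),None,fx=.78,fy=.78))
E
```

```text
pics
{'clock': 0.0, 'q': array([-70.58287954,  26.89886433,  -2.7851942 ,  87.87614737,
         1.3807057 ,  65.37385955,  -4.7163255 ]), 'joint_vel': array([-0.02315001,  0.04068959, -0.08205315,  0.08260091,  0.02188242,
       -0.02113134, -0.09486304]), 'joint_efforts': array([ 2.86128679e-04, -5.10309935e+01, -4.61953226e-02, -2.37715173e+01,
        1.07169329e-02,  7.88359554e-03, -2.27443672e-05]), 'tcp_pos': array([0.24246622, 0.62930552, 0.23022522]), 'tcp_rot': array([[ 9.33134166e-01, -6.61999895e-04,  3.59527732e-01],
       [-3.59528336e-01, -1.90067480e-03,  9.33132232e-01],
       [ 6.56118612e-05, -9.99997975e-01, -2.01159232e-03]]), 'wrist_force': array([-0.4535188 ,  0.54560752,  0.05567972]), 'moment': array([ 0.04465754, -0.01439782, -0.0313407 ]), 'opening': 0.08509775862659409}
scene 485.31406283419193 252.51678136744252 188.51596347820697 [0.04298505 0.         0.         0.         0.        ] [[ 0.74323385 -0.66899992  0.00652403]
 [-0.51273901 -0.57584377 -0.63679091]
 [ 0.42976989  0.46993943 -0.77100893]] [-0.40372949  0.2407021   1.27227706] None
side 443.2814613204411 261.14644368538455 198.801862857409 [-0.02770866  0.          0.          0.          0.        ] [[-0.9997024  -0.0240746  -0.0039405 ]
 [-0.01047666  0.5695689  -0.82187682]
 [ 0.02203075 -0.82159095 -0.56965161]] [0.47249337 0.09604974 1.4957995 ] None
wrist 280.670636438228 254.23076304666418 193.38545881800462 [0.0090162 0.        0.        0.        0.       ] None None [[ 3.51413464e-05  9.46832667e-01  3.21726436e-01 -8.20615044e-02]
 [-2.17590400e-04 -3.21726422e-01  9.46832647e-01 -1.44089392e-01]
 [ 9.99999976e-01 -1.03277558e-04  1.94715799e-04 -9.13992625e-04]
 [ 0.00000000e+00  0.00000000e+00  0.00000000e+00  1.00000000e+00]]
```

View pics/scene0.png

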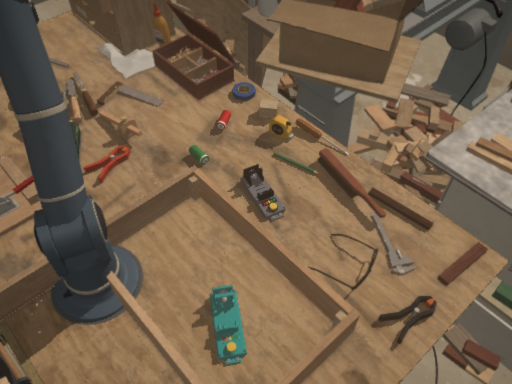

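View pics/side0.png

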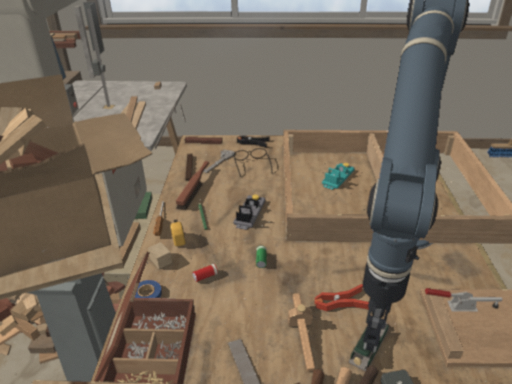

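Scene: the green cell is at (199,155) with the red one at (223,121). The grey tester is at (263,192) with its key at (273,206), and the turquoise look-alike is at (228,330). In the side view the cell is at (262,256) and the tester at (250,211).

```bash
cat > h.py <<'E'
import cv2,numpy as np,pickle
from workcell import ctrl
def cloud(c,s=None):
    """world points HxWx3 (nan where no depth)"""
    h,w=c["depth"].shape
    K=np.array([[c["fx"],0,c["cx"]],[0,c["fy"],c["cy"]],[0,0,1]])
    uv=np.stack(np.meshgrid(np.arange(w),np.arange(h)),-1).reshape(-1,1,2).astype(float)
    n=cv2.undistortPoints(uv,K,np.array(c["D"])).reshape(h,w,2)
    d=np.where(c["depth"]>0,c["depth"],np.nan)[...,None]
    P=np.concatenate([n*d,d],-1)
    if c.get("mount") is not None:
        M=c["mount"];P=P@M[:3,:3].T+M[:3,3]
        return P@s["tcp_rot"].T+s["tcp_pos"]
    return (P-c["t"])@c["R"]
def shoot(n,tag):
    s=ctrl.read_state();c=ctrl.capture(n);pickle.dump((s,c),open(f"{tag}.pkl","wb"))
    return s,c
E
python3 - <<'E'
from h import *
for n,gb in [("scene",(185,140,215,170)),("side",(250,240,275,275))]:
    c=pickle.load(open(n+"0.pkl","rb"));P=cloud(c)
    hsv=cv2.cvtColor(c["pixels"],cv2.COLOR_RGB2HSV)
    boxes={"scene":dict(g=(185,140,215,170),t=(238,158,292,225),r=(212,105,235,135)),"side":dict(g=(250,240,275,275),t=(230,188,270,232),r=(188,258,222,288))}[n]
    for k,(x0,y0,x1,y1) in boxes.items():
        q=P[y0:y1,x0:x1].reshape(-1,3);hh=hsv[y0:y1,x0:x1].reshape(-1,3)
        zt=q[:,2]; 
        m=zt>0.006
        print(n,k,m.sum(),"z98",np.nanpercentile(zt,98), "bench",np.nanpercentile(zt,20))
        m2=m if k!="t" else (zt>0.008)
        p=q[m2][:,:2];r=cv2.minAreaRect(p.astype(np.float32));print("  rect",r,"mean",p.mean(0))
        if k=="t":
            ym=(hh[:,0]>18)&(hh[:,0]<35)&(hh[:,1]>150)&(hh[:,2]>120)&(zt>.015)
            print("  key",ym.sum(),q[ym].mean(0) if ym.any() else 0, np.nanmax(q[ym],0) if ym.any() else 0)
        if k in "gr":
            w=m&(hh[:,1]<60)&(hh[:,2]>140);print("  white",w.sum(),q[w].mean(0) if w.any() else 0)
a=cv2.imread("pics/scene0.png")[95:235,180:300];b=cv2.imread("pics/side0.png")[180:295,180:290]
a=cv2.resize(a,(480,560),interpolation=cv2.INTER_CUBIC);b=cv2.resize(b,(310,324),interpolation=cv2.INTER_CUBIC)
o=np.zeros((560,790,3),np.uint8);o[:,:480]=a;o[:324,480:]=b;cv2.imwrite("pics/crop1.png",o)
E
```

```text
scene g 244 z98 0.09974364029753244 bench -0.0024327475039819186
  rect ((0.44753730297088623, 0.1443156599998474), (0.21185176074504852, 0.05926710367202759), 54.65675354003906) mean [0.45294559 0.15571967]
  white 8 [0.46837487 0.14566394 0.03064032]
scene t 1459 z98 0.0996080406125278 bench -0.0017530528660074072
  rect ((0.5072105526924133, -0.08835908770561218), (0.3311813473701477, 0.14913886785507202), 42.48387908935547) mean [ 0.48809288 -0.08945359]
  key 44 [ 0.49633749 -0.13711945  0.02622806] [ 0.50506111 -0.11321636  0.03200539]
scene r 180 z98 0.033533268231076704 bench -0.00296080964232909
  rect ((0.6283395886421204, 0.23265321552753448), (0.08304527401924133, 0.0583060085773468), 16.94472885131836) mean [0.62501188 0.23765652]
  white 5 [0.61019128 0.22677318 0.02777056]
side g 212 z98 0.03465888960792285 bench -0.00014516306399414532
  rect ((0.469058096408844, 0.1585310846567154), (0.04203435033559799, 0.14815673232078552), 6.016550540924072) mean [0.46731282 0.18421495]
  white 12 [0.47405926 0.14703615 0.03176601]
side t 693 z98 0.057048681966397966 bench 0.0006884178031901034
  rect ((0.5135942101478577, -0.08423098176717758), (0.1049712747335434, 0.2121254801750183), 0.7991025447845459) mean [ 0.51476443 -0.04933348]
  key 12 [ 0.49709261 -0.12743663  0.02974393] [ 0.50498601 -0.10101647  0.04392974]
side r 265 z98 0.034013582337095664 bench -0.00047774225981877855
  rect ((0.6281465291976929, 0.2370920479297638), (0.08824186772108078, 0.06446893513202667), 76.1634292602539) mean [0.62932627 0.25399618]
  white 22 [0.63078605 0.24785052 0.02557198]
```

View pics/crop1.png

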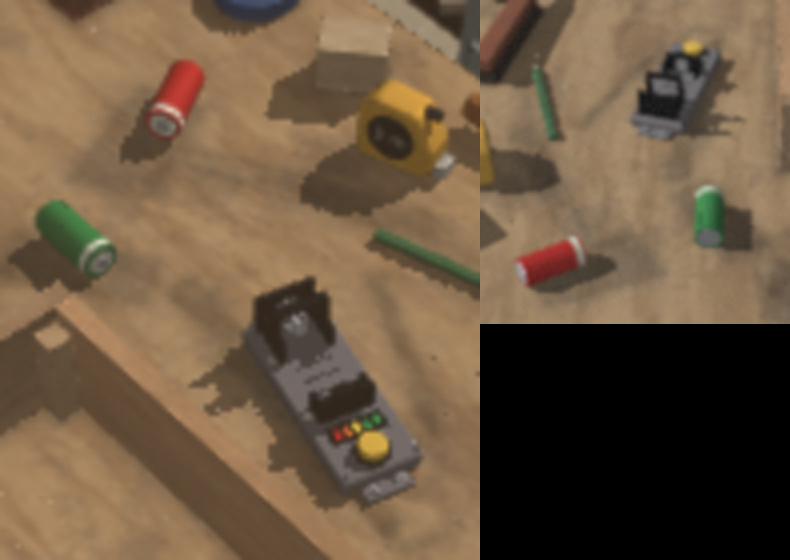

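The green cell is at crop (75,238). Its white band and button point toward the tester, so it already faces the right way. It is green and upright in hue, while the other cell is red, at (175,98). The tester is the grey one at (335,390), with its spring cradle at the far (+y) end and the key at −y. I'll move in so the wrist camera looks over both.

Call:
servo_tool:
  increments:
    - [[2,0,-2],[0,4,0],8.5]
    - [[6,0,-6],[0,10,0],8.5]
    - [[9.5,0,-9.5],[0,17,0],8.5]
    - [[13,0,-13],[0,24,0],8.5]
    - [[16.5,-1,-16.5],[0,31,0],8.5]
    - [[20,-1,-20],[0,38,0],8.5]
    - [[23.5,-1,-23.5],[0,45,0],8.5]
    - [[27,-2,-27],[0,52,0],8.5]

```text
clock: 0.95
tcp_pos: [0.3952, 0.283, 0.2496]
tcp_rot: [[0.286, -0.002, 0.958], [-0.958, -0.001, 0.286], [0.001, -1.0, -0.002]]
wrist_force: [1.2, 0.2, 0.6]
opening: 0.0848
```

Call:
servo_tool:
  increments:
    - [[3,0,0.3],[0,3,0],8.5]
    - [[6.5,0,0.8],[0,7,0],8.5]
    - [[10,0,1.3],[0,11,0],8.5]
    - [[13.5,0,1.8],[0,14,0],8.5]
    - [[16,0,2.1],[0,16,0],8.5]
    - [[17.4,0,2.3],[0,17,0],8.5]
    - [[17.4,0,2.3],[0,17,0],8.5]
    - [[17.4,0,2.3],[0,17,0],8.5]

```text
clock: 1.75
tcp_pos: [0.4676, 0.127, 0.2502]
tcp_rot: [[0.0, -0.001, 1.0], [-1.0, 0.001, 0.0], [-0.001, -1.0, -0.001]]
wrist_force: [-0.5, 0.1, -0.1]
opening: 0.0851
```

```bash
python3 - <<'E'
from h import *
s,c=shoot("wrist","w1");print(s["tcp_pos"],s["tcp_rot"],s["wrist_force"])
cv2.imwrite("pics/w1.png",cv2.resize(c["pixels"][:,:,::-1],None,fx=1.5,fy=1.5))
E
```

```text
[0.46761297 0.12704287 0.25015008] [[ 3.88814722e-04 -6.73802021e-04  9.99999697e-01]
 [-9.99999724e-01  6.32652801e-04  3.89241015e-04]
 [-6.32914881e-04 -9.99999573e-01 -6.73555850e-04]] [-0.50470473  0.12811157 -0.09842499]
```

View pics/w1.png

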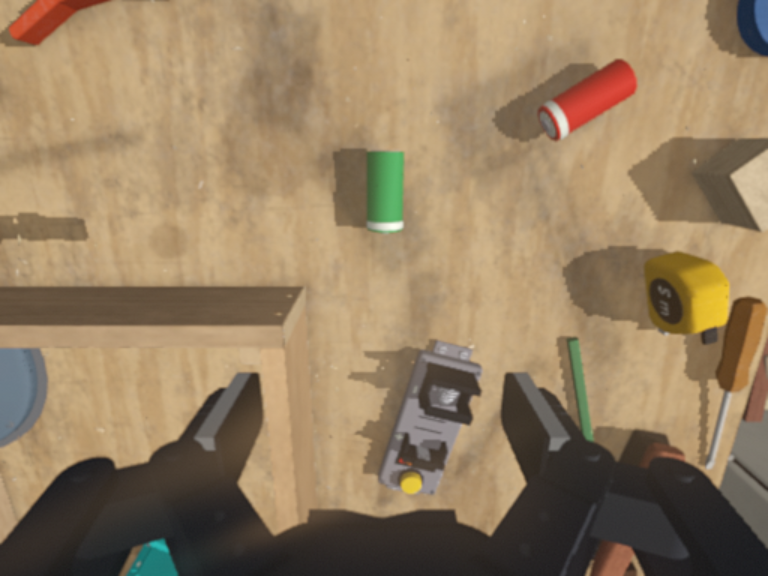

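In the 1.5x wrist picture the green cell is at (385,190), with its white band and button at the bottom (−y). The tester spans (395–480, 345–490), turned about 17°, with its key at (411,482). A tray wall stands at x≈300 to its left. Now I'll measure them.

```bash
cat > meas.py <<'E'
from h import *
def meas(tag):
    s,c=pickle.load(open(tag+".pkl","rb"));P=cloud(c,s);z=P[...,2]
    hsv=cv2.cvtColor(c["pixels"],cv2.COLOR_RGB2HSV);H,S,V=[hsv[...,i] for i in range(3)]
    X,Y=P[...,0],P[...,1]
    g=(H>50)&(H<85)&(S>110)&(z>.005)&(abs(X-.47)<.05)&(Y>.08)
    near=(abs(X-.47)<.06)&(Y>.1)&(Y<.27)&(z>.008)
    for nm,m in [("green",g),("cell",near)]:
        q=P[m];r=cv2.minAreaRect(q[:,:2].astype(np.float32));print(nm,m.sum(),r,"ztop",np.percentile(q[:,2],[50,99]))
    w=near&~g&(S<70)&(V>150);print("white",w.sum(),P[w].mean(0),P[w].min(0),P[w].max(0))
    t=(X>.44)&(X<.62)&(Y<.06)&(Y>-.2)
    top=t&(abs(z-.016)<.004)&(S<80)
    print("boxtop",top.sum(),cv2.minAreaRect(P[top][:,:2].astype(np.float32)),"z",np.median(P[top][:,2]))
    k=t&(H>18)&(H<32)&(S>170)&(V>140)&(z>.02)
    print("key",k.sum(),P[k].mean(0),"med z",np.median(z[k]), cv2.minEnclosingCircle(P[k][:,:2].astype(np.float32)))
    hi=t&(z>.048)&(X>.47);print("bridge top",hi.sum(),cv2.minAreaRect(P[hi][:,:2].astype(np.float32)),np.median(z[hi]))
    wl=(X>.3)&(X<.47)&(Y<.05)&(Y>-.1)&(z>.05)&(z<.15);print("wall",wl.sum(),np.percentile(P[wl],[1,50,99],axis=0))
if __name__=="__main__":
    import sys;meas(sys.argv[1])
E
python3 meas.py w1
```

```text
green 719 ((0.470797061920166, 0.17691725492477417), (0.0271834135055542, 0.05486774817109108), 0.6069289445877075) ztop [0.03216299 0.03483626]
cell 25862 ((0.46985796093940735, 0.15938569605350494), (0.12005598098039627, 0.09215898811817169), 0.30187609791755676) ztop [0.32635105 0.34477496]
white 134 [0.47284719 0.14416617 0.03235053] [0.41866468 0.13620393 0.01737834] [0.48653135 0.14842713 0.27413581]
boxtop 2089 ((0.5168195366859436, -0.07410382479429245), (0.1668948084115982, 0.06699752062559128), 74.83182525634766) z 0.017334889787246482
key 117 [ 0.49974267 -0.13670296  0.02802138] med z 0.028219489590689095 ((0.5000402331352234, -0.1377323865890503), 0.011317209340631962)
bridge top 470 ((0.5331065654754639, -0.014665020629763603), (0.034683823585510254, 0.04978994280099869), 73.32765197753906) 0.05791845146713273
wall 2410 [[ 0.35747816 -0.09817833  0.05143567]
 [ 0.38797388 -0.01470713  0.09981576]
 [ 0.39258342  0.04899206  0.10180427]]
```

Call:
servo_tool:
  increments:
    - [[-0.4,2.5,0.1],[0,0,2],8.5]
    - [[-0.9,6,0.1],[0,0,4],8.5]
    - [[-1.4,9.5,0.2],[0,0,6],8.5]
    - [[-1.9,13,0.2],[0,0,8],8.5]
    - [[-2.3,16,0.3],[0,0,10],8.5]
    - [[-2.7,18,0.3],[0,0,12],8.5]
    - [[-2.7,18.6,0.3],[0,0,12],8.5]
    - [[-2.7,18.6,0.3],[0,0,12],8.5]

```text
clock: 2.6
tcp_pos: [0.4704, 0.1537, 0.0638]
tcp_rot: [[-0.0, -0.002, 1.0], [-0.978, 0.207, 0.0], [-0.207, -0.978, -0.002]]
wrist_force: [0.1, -1.1, 1.4]
opening: 0.0852
```

```bash
cat >> h.py <<'E'
def go(target,R=None):
    """shift in cm along the tool's axes and turn (deg rotvec) from the measured pose"""
    from scipy.spatial.transform import Rotation as Ro
    s=ctrl.read_state();T=s["tcp_rot"]
    print("pos",s["tcp_pos"].round(4),"F",s["wrist_force"].round(2),"clk",round(s["clock"],2),"open",round(s["opening"],4))
    d=T.T@(np.array(target)-s["tcp_pos"])*100
    r=Ro.from_matrix(T.T@(R if R is not None else T)).as_rotvec(degrees=True)
    print("shift cm",d.round(2),"turn",r.round(2))
E
python3 - <<'E'
from h import *
go([.4705,.1668,.0052])
s,c=shoot("wrist","w2")
cv2.imwrite("pics/w2.png",c["pixels"][:,:,::-1])
P=cloud(c,s);hsv=cv2.cvtColor(c["pixels"],cv2.COLOR_RGB2HSV);z=P[...,2]
g=(hsv[...,0]>50)&(hsv[...,0]<85)&(hsv[...,1]>110)&(z>.004)&(z<.06)&(abs(P[...,1]-.17)<.06)&(abs(P[...,0]-.47)<.04)
q=P[g];print(g.sum(),cv2.minAreaRect(q[:,:2].astype(np.float32)),np.percentile(q[:,2],98))
E
```

```text
pos [0.4704 0.1537 0.0638] F [ 0.1  -1.05  1.36] clk 2.6 open 0.0852
shift cm [-0.07  6.    0.02] turn [0. 0. 0.]
3005 ((0.47073784470558167, 0.1727418154478073), (0.06520979106426239, 0.028982078656554222), 89.43624114990234) 0.033995303452501416
```

Call:
servo_tool:
  increments:
    - [[0,1.5,0],[0,0,0],8.5]
    - [[-0.1,3,0],[0,0,0],8.5]
    - [[-0.1,4.5,0],[0,0,0],8.5]
    - [[-0.1,5.5,0],[0,0,0],8.5]
    - [[-0.1,6,0],[0,0,0],8.5]
    - [[-0.1,6,0],[0,0,0],6]
    - [[-0.1,6,0],[0,0,0],4.5]
    - [[-0.1,6,0],[0,0,0],3.6]

```text
clock: 3.45
tcp_pos: [0.4717, 0.1663, 0.0065]
tcp_rot: [[-0.001, 0.001, 1.0], [-0.978, 0.208, -0.001], [-0.208, -0.978, 0.001]]
wrist_force: [-0.4, -0.4, 1.5]
opening: 0.0437
```

Call:
servo_tool:
  increments:
    - [[0,0,0],[0,0,0],3.2]
    - [[0,0,0],[0,0,0],2.8]
    - [[0,0,0],[0,0,0],2.8]
    - [[0,0,0],[0,0,0],2.8]
    - [[0,0,0],[0,0,0],2.8]
    - [[0,-0.5,0],[0,0,0],2.8]
    - [[0,-1,0],[0,0,0],2.8]
    - [[0,-2,0],[0,0,0],2.8]

```text
clock: 4.25
tcp_pos: [0.4706, 0.1619, 0.0255]
tcp_rot: [[-0.001, -0.001, 1.0], [-0.978, 0.208, -0.001], [-0.208, -0.978, -0.001]]
wrist_force: [-0.5, 0.2, -1.2]
opening: 0.0303
```

Call:
servo_tool:
  increments:
    - [[-0.4,-2,0],[0,0,0],2.8]
    - [[-0.9,-4,0],[0,0,0],2.8]
    - [[-1.3,-6,0],[0,0,0],2.8]
    - [[-1.7,-8,0],[0,0,0],2.8]
    - [[-2.1,-9.5,0],[0,0,0],2.8]
    - [[-2.3,-10.5,0],[0,0,0],2.8]
    - [[-2.3,-10.5,0],[0,0,0],2.8]
    - [[-2.3,-10.5,0],[0,0,0],2.8]

```text
clock: 5.05
tcp_pos: [0.4708, 0.1627, 0.1327]
tcp_rot: [[-0.001, -0.0, 1.0], [-0.978, 0.208, -0.001], [-0.208, -0.978, -0.0]]
wrist_force: [0.6, -0.2, -2.4]
opening: 0.03
```

```bash
python3 - <<'E'
from h import *
s,c=shoot("wrist","w3");print(s["tcp_pos"],s["wrist_force"],s["opening"])
M=c["mount"];P=cloud(c,s);Q=(P-s["tcp_pos"])@s["tcp_rot"]  # tool coords
hsv=cv2.cvtColor(c["pixels"],cv2.COLOR_RGB2HSV)
near=np.isfinite(Q[...,0])&(abs(Q[...,2])<.022)&(Q[...,1]<.03)&(Q[...,1]>-.05)&(abs(Q[...,0])<.06)
g=near&(hsv[...,0]>50)&(hsv[...,0]<85)&(hsv[...,1]>100)
q=Q[g]*1000;print(g.sum(),q.min(0),q.max(0),np.percentile(q,[2,50,98],axis=0).round(1))
# flat end face: points grouped by tool x ; print outline in x-y plane
mid=q[abs(q[:,2])<4]
for v in np.arange(np.floor(mid[:,1].min()),mid[:,1].max(),3):
    m=mid[(mid[:,1]>=v)&(mid[:,1]<v+3)]
    if len(m):print(v,len(m),np.percentile(m[:,0],[5,50,95]).round(1))
y,x=np.where(g);print(x.min(),x.max(),y.min(),y.max())
cv2.imwrite("pics/w3.png",cv2.resize(c["pixels"][:,:,::-1],None,fx=1.5,fy=1.5))
E
```

```text
[0.4707526  0.16271912 0.1327013 ] [ 0.5770581  -0.15099937 -2.3539493 ] 0.030012843975907377
6528 [-44.48941465 -31.72178193 -14.4148803 ] [21.11613581 -7.40079048 15.46973552] [[-42.9 -29.1 -13.2]
 [-16.8 -21.1   0.8]
 [ 11.9 -11.4  14.5]]
-32.0 109 [ 6.7 10.5 19.8]
-29.0 427 [-5.3  2.6  9.8]
-26.0 474 [-19.9 -11.5  -3.3]
-23.0 461 [-33.5 -25.7 -17.8]
-20.0 408 [-43.7 -38.3 -31.1]
-17.0 15 [-43.9 -42.5 -41.3]
226 283 181 314
```

View pics/w3.png

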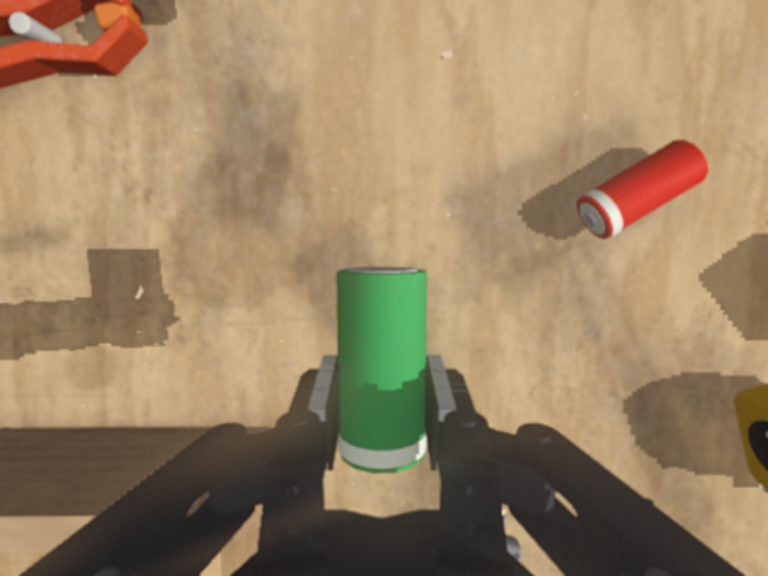

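The cell is held straight in the pads, tilted about 12.4° in the tool, with its flat end towards the camera at (382,270) in the 1.5x picture. Next I'll work out the pre-insert pose.

```bash
cat >> h.py <<'E'
SEAT=np.array([.5205,-.0606,.032]);YAW=74.83
CT=np.array([-6.0,-9.1,0])/1000;DEL=12.4
def cellgo(cy,cz,al,cx=0,seat=None):
    """print move for cell centre at (cx,cy,cz) mm in seat frame, flat end down by al deg"""
    from scipy.spatial.transform import Rotation as Ro
    S=SEAT if seat is None else seat
    T=Ro.from_euler("z",YAW-90,degrees=True).as_matrix()
    R0=np.array([[0,0,1],[-1,0,0],[0,-1,0.]])
    R=T@Ro.from_euler("x",-(al-DEL),degrees=True).as_matrix()@R0
    c=S+T@np.array([cx,cy,cz])/1000
    go(c-R@CT,R)
def cellnow(seat=None):
    from scipy.spatial.transform import Rotation as Ro
    S=SEAT if seat is None else seat;s=ctrl.read_state()
    T=Ro.from_euler("z",YAW-90,degrees=True).as_matrix();R=T.T@s["tcp_rot"]
    c=T.T@(s["tcp_pos"]+s["tcp_rot"]@CT-S)*1000
    al=DEL+np.degrees(np.arctan2(-R[1,1],-R[2,1]))
    print("cell mm",c.round(1),"tilt",round(al,1),"F tester",(T.T@s["wrist_force"]).round(2),"M",(T.T@s["moment"]).round(2),"clk",round(s["clock"],2))
E
python3 -c "
from h import *
cellnow();cellgo(-54,100,26);cellgo(-54,40.5,26)"
```

```text
cell mm [-107.7  206.2  110.4] tilt 0.8 F tester [-0.08  0.17 -1.32] M [-0.31 -0.05 -0.01] clk 5.1
pos [0.4705 0.1626 0.1323] F [-0.03  0.19 -1.32] clk 5.1 open 0.03
shift cm [27.84 -5.12  3.41] turn [ -0.14  15.23 -25.41]
pos [0.4705 0.1626 0.1323] F [-0.03  0.19 -1.32] clk 5.1 open 0.03
shift cm [29.08  0.7   3.42] turn [ -0.14  15.23 -25.41]
```

Call:
servo_tool:
  increments:
    - [[1.5,-0.3,0.2],[0,1,-1.5],2.8]
    - [[4.5,-0.8,0.6],[0,2.5,-4],2.8]
    - [[8,-1.5,1],[0,4.5,-7.5],2.8]
    - [[12,-2.2,1.5],[0,6.5,-11],2.8]
    - [[16,-3,2],[0,8.7,-14.5],2.8]
    - [[20,-3.7,2.5],[0,11,-18.2],2.8]
    - [[23.5,-4.3,2.9],[-0.1,13,-21.5],2.8]
    - [[26,-4.8,3.2],[-0.1,14.2,-23.8],2.8]

```text
clock: 5.9
tcp_pos: [0.5023, -0.1035, 0.125]
tcp_rot: [[-0.241, -0.055, 0.969], [-0.948, -0.203, -0.247], [0.21, -0.978, -0.003]]
wrist_force: [0.2, -0.1, -2.2]
opening: 0.0303
```

```bash
python3 -c "
from h import *
cellnow();cellgo(-54,40.5,26)"
```

```text
cell mm [ -6.4 -38.4 100.6] tilt 24.5 F tester [ 0.18 -0.03 -2.17] M [ 0.31  0.01 -0.02] clk 5.9
pos [ 0.5023 -0.1035  0.125 ] F [ 0.16 -0.08 -2.17] clk 5.9 open 0.0303
shift cm [0.3  6.19 0.63] turn [-0.01  0.88 -1.48]
```

Call:
servo_tool:
  increments:
    - [[0.2,1,0.2],[0,0.3,-0.5],2.8]
    - [[0.2,2,0.3],[0,0.6,-1],2.8]
    - [[0.2,3.2,0.4],[0,0.8,-1.4],2.8]
    - [[0.2,4.4,0.4],[0,0.8,-1.4],2.8]
    - [[0.2,5.2,0.4],[0,0.8,-1.4],2.8]
    - [[0.2,5.6,0.4],[0,0.8,-1.4],2.8]
    - [[0.2,5.6,0.4],[0,0.8,-1.4],2.8]
    - [[0.2,5.6,0.4],[0,0.8,-1.4],2.8]

```text
clock: 6.7
tcp_pos: [0.5035, -0.1156, 0.0716]
tcp_rot: [[-0.251, -0.058, 0.966], [-0.94, -0.223, -0.258], [0.23, -0.973, 0.002]]
wrist_force: [-0.7, -0.4, -0.5]
opening: 0.0299
```

```bash
python3 - <<'E'
from h import *
cellnow();cellgo(-54,40.5,26)
s,c=shoot("wrist","w4");P=cloud(c,s)
from scipy.spatial.transform import Rotation as Ro
T=Ro.from_euler("z",YAW-90,degrees=True).as_matrix();Q=(P-SEAT)@T*1000
z=Q[...,2]+16;S=cv2.cvtColor(c["pixels"],cv2.COLOR_RGB2HSV)[...,1]
def rep(n,m):
    q=Q[m];print(n,m.sum(),np.percentile(q,[2,50,98],axis=0).round(1).tolist())
box=(abs(Q[...,0])<45)&(Q[...,1]>-10)&(Q[...,1]<90)
rep("bridge top z>38",box&(z>38)&(z<55)&(Q[...,1]>15)&(S<90))
rep("box floor",box&(abs(z)<3.5)&(Q[...,1]>40)&(Q[...,1]<68)&(S<80))
for y0 in (60,64):
    m=box&(abs(z)<4)&(abs(Q[...,1]-y0)<2)&(S<80); rep("edge x at y%d"%y0,m)
rep("high cheeks",box&(abs(z-22)<3)&(Q[...,1]>25))
cv2.imwrite("pics/w4.png",cv2.resize(c["pixels"][:,:,::-1],None,fx=1.5,fy=1.5))
E
```

```text
cell mm [ -2.  -49.6  47.1] tilt 25.7 F tester [-0.53 -0.57 -0.48] M [ 0.31 -0.02 -0.02] clk 6.7
pos [ 0.5035 -0.1156  0.0716] F [-0.66 -0.42 -0.48] clk 6.7 open 0.0299
shift cm [0.28 0.74 0.2 ] turn [-0.14  0.19 -0.29]
bridge top z>38 2868 [[-21.3, 30.3, 22.1], [0.4, 35.7, 29.8], [22.3, 60.3, 31.3]]
box floor 2331 [[-32.6, 40.4, -17.4], [-5.0, 49.0, -14.8], [33.4, 59.9, -13.1]]
edge x at y60 86 [[-33.4, 58.1, -18.7], [-30.7, 59.6, -15.7], [34.3, 61.8, -13.4]]
edge x at y64 9 [[-32.8, 62.0, -17.2], [-30.4, 62.1, -15.5], [33.6, 62.4, -13.9]]
high cheeks 1558 [[-21.9, 37.6, 3.3], [0.2, 47.4, 6.9], [22.9, 56.8, 8.8]]
```

View pics/w4.png

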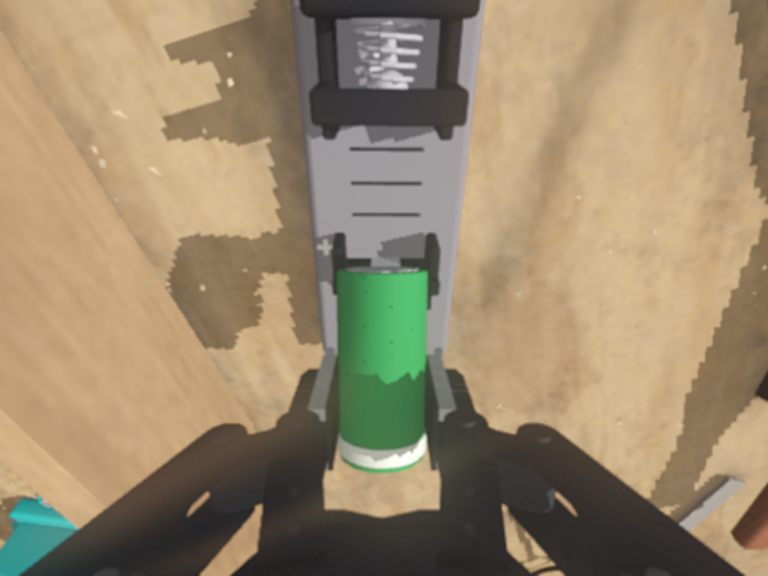

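```bash
python3 - <<'E'
from h import *
from scipy.spatial.transform import Rotation as Ro
s,c=pickle.load(open("w4.pkl","rb"));P=cloud(c,s)
T=Ro.from_euler("z",YAW-90,degrees=True).as_matrix();Q=(P-SEAT)@T*1000
z=Q[...,2]+16;X,Y=Q[...,0],Q[...,1];S=cv2.cvtColor(c["pixels"],cv2.COLOR_RGB2HSV)[...,1]
m=(z>43)&(z<49)&(Y>10)&(Y<50)&(abs(X)<26)
r=cv2.minAreaRect(Q[m][:,:2].astype(np.float32));print("bar",m.sum(),r,np.percentile(Y[m],[1,50,99]))
f=(abs(z-1)<3)&(S<80)&(abs(X)<45)
for y0 in range(-20,60,8):
    k=f&(abs(Y-y0)<2)
    if k.sum()>10: print(y0,np.percentile(X[k],[0.5,99.5]).round(1),"z",np.median(z[k]).round(1))
E
```

```text
bar 2605 ((0.5260105133056641, 34.69297409057617), (10.283446311950684, 45.9383430480957), 89.77640533447266) [30.06534304 35.23365201 39.71456769]
-20 [-32.5  33.5] z 1.5
-12 [-32.6  33.4] z 1.4
-4 [-32.5  33.8] z 1.4
4 [-32.4  33.5] z 1.5
12 [-32.4  33.7] z 1.5
20 [-32.8  33.6] z 1.6
28 [-32.9  34. ] z 0.7
36 [-32.7  33.8] z 1.5
44 [-32.7  33.8] z 1.2
52 [-32.6  33.6] z 1.3
```

```bash
python3 - <<'E'
from h import *
cellnow();cellgo(-50,38.5,26,.5);cellgo(-28,27.7,26,.5);cellgo(-6,17,26,.5)
E
```

```text
cell mm [ -1.9 -49.5  47.2] tilt 25.7 F tester [-0.56 -0.06 -0.79] M [ 0.34 -0.   -0.03] clk 6.75
pos [ 0.5037 -0.1156  0.0718] F [-0.56  0.09 -0.79] clk 6.75 open 0.0303
shift cm [-0.15  0.86  0.24] turn [-0.16  0.19 -0.29]
pos [ 0.5037 -0.1156  0.0718] F [-0.56  0.09 -0.79] clk 6.75 open 0.0303
shift cm [-2.54  1.4   0.24] turn [-0.16  0.19 -0.29]
pos [ 0.5037 -0.1156  0.0718] F [-0.56  0.09 -0.79] clk 6.75 open 0.0303
shift cm [-4.93  1.94  0.25] turn [-0.16  0.19 -0.29]
```

Call:
servo_tool:
  increments:
    - [[-0.1,0.4,0.15],[-0.1,0.2,-0.3],2.8]
    - [[-0.15,0.85,0.25],[-0.1,0.2,-0.3],2.8]
    - [[-0.7,1,0.25],[-0.1,0.2,-0.3],2.8]
    - [[-1.3,1.1,0.25],[-0.1,0.2,-0.3],2.8]
    - [[-1.9,1.25,0.25],[-0.1,0.2,-0.3],2.8]
    - [[-2.3,1.35,0.25],[-0.1,0.2,-0.3],2.8]
    - [[-2.5,1.4,0.25],[-0.1,0.2,-0.3],2.8]
    - [[-2.5,1.4,0.25],[-0.1,0.2,-0.3],2.8]

```text
clock: 7.55
tcp_pos: [0.5112, -0.0955, 0.0518]
tcp_rot: [[-0.254, -0.061, 0.965], [-0.938, -0.228, -0.261], [0.236, -0.972, 0.0]]
wrist_force: [0.1, -0.9, -1.5]
opening: 0.0299
```

```bash
python3 - <<'E'
from h import *
cellnow();cellgo(-6,17,26,.5)
E
```

```text
cell mm [  0.1 -28.1  27.3] tilt 26.0 F tester [ 0.32 -0.84 -1.53] M [ 0.3  -0.01 -0.01] clk 7.55
pos [ 0.5112 -0.0955  0.0518] F [ 0.09 -0.89 -1.53] clk 7.55 open 0.0299
shift cm [-2.39  0.48  0.04] turn [-0.01  0.04  0.03]
```

Call:
servo_tool:
  increments:
    - [[-0.3,0.07,0],[0,0,0],2.8]
    - [[-0.7,0.15,0.02],[0,0,0],2.8]
    - [[-1.1,0.23,0.04],[0,0,0],2.8]
    - [[-1.5,0.31,0.04],[0,0,0],2.8]
    - [[-1.8,0.37,0.04],[0,0,0],2.8]
    - [[-2.1,0.43,0.04],[0,0,0],2.8]
    - [[-2.3,0.47,0.04],[0,0,0],2.8]
    - [[-2.4,0.48,0.04],[0,0,0],2.8]

```text
clock: 8.35
tcp_pos: [0.5174, -0.0743, 0.0416]
tcp_rot: [[-0.254, -0.062, 0.965], [-0.938, -0.228, -0.261], [0.236, -0.972, 0.0]]
wrist_force: [-0.1, -0.4, -1.3]
opening: 0.0298
```

```bash
python3 - <<'E'
from h import *
cellnow();cellgo(0,14.7,26,.5);cellgo(4,14.7,26,.5)
s,c=shoot("side","s5");cv2.imwrite("pics/s5.png",0) if 0 else None
E
```

```text
cell mm [ 0.6 -6.1 17. ] tilt 26.0 F tester [-0.02 -0.42 -1.3 ] M [0.31 0.01 0.01] clk 8.35
pos [ 0.5174 -0.0743  0.0416] F [-0.13 -0.4  -1.3 ] clk 8.35 open 0.0298
shift cm [-0.65  0.08 -0.01] turn [-0.01  0.01  0.03]
pos [ 0.5174 -0.0743  0.0416] F [-0.13 -0.4  -1.3 ] clk 8.35 open 0.0298
shift cm [-1.04 -0.01 -0.01] turn [-0.01  0.01  0.03]
```

Call:
servo_tool:
  increments:
    - [[-0.15,0.02,0],[0,0,0],2.8]
    - [[-0.3,0.04,0],[0,0,0],2.8]
    - [[-0.45,0.06,0],[0,0,0],2.8]
    - [[-0.6,0.07,0],[0,0,0],2.8]
    - [[-0.7,0.06,0],[0,0,0],2.8]
    - [[-0.8,0.04,0],[0,0,0],2.8]
    - [[-0.8,0.04,0],[0,0,0],2.8]
    - [[-0.8,0.04,0],[0,0,0],2.8]

```text
clock: 9.2
tcp_pos: [0.5187, -0.0696, 0.0402]
tcp_rot: [[-0.256, -0.063, 0.965], [-0.937, -0.23, -0.264], [0.238, -0.971, 0.0]]
wrist_force: [-2.8, -5.3, 6.0]
opening: 0.0298
```

```bash
python3 - <<'E'
from h import *
cellnow();cellgo(4,14.7,26,.5)
E
```

```text
cell mm [ 0.6 -1.1 15.6] tilt 26.2 F tester [-1.33 -5.86  6.01] M [-1.24  0.23  0.02] clk 9.2
pos [ 0.5187 -0.0696  0.0402] F [-2.82 -5.3   6.01] clk 9.2 open 0.0298
shift cm [-0.52 -0.03 -0.01] turn [ 0.02 -0.11  0.18]
```

Call:
servo_tool:
  increments:
    - [[0.02,-0.07,0],[0,0,0],2.8]
    - [[0.04,-0.15,0],[0,0,0],2.8]
    - [[0,-0.16,0],[0,0,0],2.8]
    - [[-0.06,-0.17,0],[0,0,0],2.8]
    - [[-0.06,-0.17,0],[0,0,0],2.8]
    - [[-0.06,-0.17,0],[0,0,0],2.8]
    - [[-0.06,-0.17,0],[0,0,0],2.8]
    - [[-0.06,-0.17,0],[0,0,0],2.8]

```text
clock: 10.0
tcp_pos: [0.5188, -0.0689, 0.0412]
tcp_rot: [[-0.256, -0.063, 0.965], [-0.937, -0.23, -0.264], [0.239, -0.971, 0.0]]
wrist_force: [-0.8, -7.3, 0.2]
opening: 0.0298
```

```bash
python3 - <<'E'
from h import *
cellnow();cellgo(4,14.7,26,.5)
s,c=shoot("wrist","w6");P=cloud(c,s);Q=(P-s["tcp_pos"])@s["tcp_rot"]
hsv=cv2.cvtColor(c["pixels"],cv2.COLOR_RGB2HSV)
g=(abs(Q[...,2])<.004)&(Q[...,1]<.03)&(Q[...,1]>-.05)&(abs(Q[...,0])<.06)&(hsv[...,0]>50)&(hsv[...,0]<85)&(hsv[...,1]>100)
q=Q[g]*1000;k=(q[:,0]<0)&(q[:,0]>-40);p=np.polyfit(q[k,0],q[k,1],1);print("slope deg",np.degrees(np.arctan(-p[0])),"y at x=-20",np.polyval(p,-20),q[:,0].min())
s3,c3=pickle.load(open("w3.pkl","rb"));P=cloud(c3,s3);Q=(P-s3["tcp_pos"])@s3["tcp_rot"];hsv=cv2.cvtColor(c3["pixels"],cv2.COLOR_RGB2HSV)
g=(abs(Q[...,2])<.004)&(Q[...,1]<.03)&(Q[...,1]>-.05)&(abs(Q[...,0])<.06)&(hsv[...,0]>50)&(hsv[...,0]<85)&(hsv[...,1]>100)
q=Q[g]*1000;k=(q[:,0]<0)&(q[:,0]>-40);p=np.polyfit(q[k,0],q[k,1],1);print("w3 slope deg",np.degrees(np.arctan(-p[0])),"y at x=-20",np.polyval(p,-20),q[:,0].min())
cv2.imwrite("pics/w6.png",cv2.resize(c["pixels"][:,:,::-1],None,fx=1.5,fy=1.5))
E
```

```text
cell mm [ 0.6 -0.4 16.6] tilt 26.2 F tester [ 1.09 -7.24  0.2 ] M [-1.31 -0.13  0.02] clk 10.0
pos [ 0.5188 -0.0689  0.0412] F [-0.84 -7.27  0.2 ] clk 10.0 open 0.0298
shift cm [-0.48  0.08 -0.  ] turn [ 0.02 -0.12  0.21]
slope deg 10.377262579784052 y at x=-20 -22.308427026303843 -44.17014664010257
w3 slope deg 12.116423682324617 y at x=-20 -22.690210622575755 -44.48941464827193
```

View pics/w6.png

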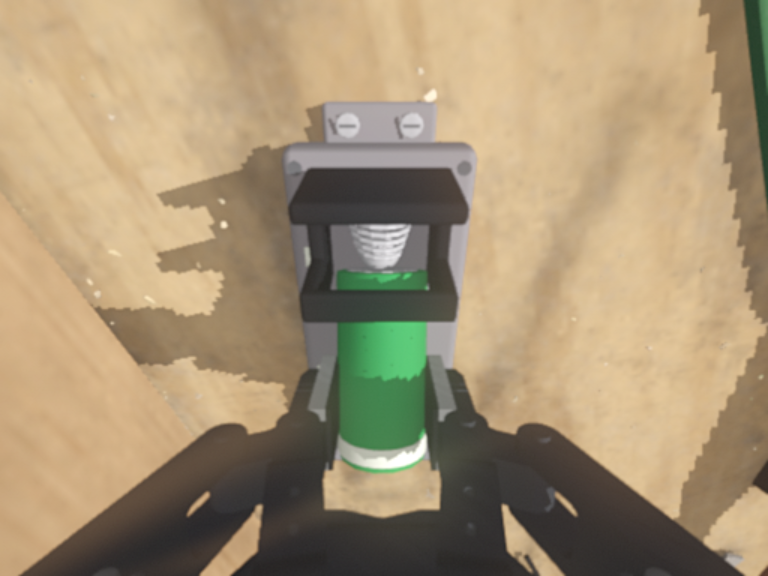

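The picture shows the flat end under the bridge at (382,280), against the coil spring at (380,245), and centred between the posts. After the 1.5 mm lift, the vertical load is gone. I'll keep pushing.

Call:
servo_tool:
  increments:
    - [[-0.06,-0.015,0],[0,0,0],2.8]
    - [[-0.12,-0.03,0],[0,0,0],2.8]
    - [[-0.18,-0.045,0],[0,0,0],2.8]
    - [[-0.24,-0.06,0],[0,0,0],2.8]
    - [[-0.3,-0.07,0],[0,0,0],2.8]
    - [[-0.3,-0.07,0],[0,0,0],2.8]
    - [[-0.3,-0.07,0],[0,0,0],2.8]
    - [[-0.3,-0.07,0],[0,0,0],2.8]

```text
clock: 10.85
tcp_pos: [0.5192, -0.0672, 0.0413]
tcp_rot: [[-0.257, -0.064, 0.964], [-0.936, -0.232, -0.265], [0.24, -0.971, -0.0]]
wrist_force: [-2.2, -8.8, 1.2]
opening: 0.0303
```

```bash
python3 - <<'E'
from h import *
cellnow()
E
```

```text
cell mm [ 0.5  1.4 16.7] tilt 26.3 F tester [ 0.16 -9.04  1.23] M [-1.9  -0.2   0.05] clk 10.85
```

Call:
servo_tool:
  increments:
    - [[-0.07,-0.017,0],[0,0,0],2.8]
    - [[-0.14,-0.034,0],[0,0,0],2.8]
    - [[-0.21,-0.05,0],[0,0,0],2.8]
    - [[-0.28,-0.07,0],[0,0,0],2.8]
    - [[-0.35,-0.085,0],[0,0,0],2.8]
    - [[-0.35,-0.085,0],[0,0,0],2.8]
    - [[-0.35,-0.085,0],[0,0,0],2.8]
    - [[-0.35,-0.085,0],[0,0,0],2.8]

```text
clock: 11.65
tcp_pos: [0.5197, -0.0652, 0.0415]
tcp_rot: [[-0.258, -0.065, 0.964], [-0.935, -0.233, -0.266], [0.242, -0.97, -0.0]]
wrist_force: [-2.2, -13.2, 1.0]
opening: 0.0303
```

```bash
python3 - <<'E'
from h import *
cellnow()
s,c=shoot("wrist","w7");P=cloud(c,s);Q=(P-s["tcp_pos"])@s["tcp_rot"]
hsv=cv2.cvtColor(c["pixels"],cv2.COLOR_RGB2HSV)
for k in ("w3","w7"):
    s,c=pickle.load(open(k+".pkl","rb"));P=cloud(c,s);Q=(P-s["tcp_pos"])@s["tcp_rot"]*1000;hsv=cv2.cvtColor(c["pixels"],cv2.COLOR_RGB2HSV)
    g=(abs(Q[...,2])<4)&(Q[...,1]<-12)&(Q[...,1]>-50)&(Q[...,0]<5)&(Q[...,0]>-18)&(hsv[...,0]>50)&(hsv[...,0]<85)&(hsv[...,1]>100)
    q=Q[g];p=np.polyfit(q[:,0],q[:,1],1);print(k,g.sum(),"slope",np.degrees(np.arctan(-p[0])),"y@-7",np.polyval(p,-7))
cellnow()
E
```

```text
cell mm [ 0.5  3.3 16.8] tilt 26.4 F tester [  1.32 -13.34   0.95] M [-2.62 -0.25  0.  ] clk 11.65
w3 741 slope 11.763808835456407 y@-7 -25.470522285236292
w7 796 slope 12.498326703448672 y@-7 -24.755949673533003
cell mm [ 0.5  3.3 16.8] tilt 26.4 F tester [  0.12 -12.53   1.4 ] M [-2.57 -0.24  0.01] clk 11.7
```

```bash
python3 - <<'E'
from h import *
cellgo(2.5,12.3,20,.5);cellgo(2,8.3,13,.5);cellgo(1.6,5,7,.5);cellgo(1.2,.5,0,.5)
E
```

```text
pos [ 0.5197 -0.0652  0.0415] F [ -3.17 -12.13   1.4 ] clk 11.7 open 0.0299
shift cm [-0.13  0.52  0.01] turn [ 0.06 -0.23  6.4 ]
pos [ 0.5197 -0.0652  0.0415] F [ -3.17 -12.13   1.4 ] clk 11.7 open 0.0299
shift cm [-0.3   0.97  0.01] turn [ 0.05 -0.23 13.4 ]
pos [ 0.5197 -0.0652  0.0415] F [ -3.17 -12.13   1.4 ] clk 11.7 open 0.0299
shift cm [-0.45  1.34  0.01] turn [ 0.04 -0.23 19.4 ]
pos [ 0.5197 -0.0652  0.0415] F [ -3.17 -12.13   1.4 ] clk 11.7 open 0.0299
shift cm [-0.65  1.81  0.01] turn [ 2.00e-02 -2.40e-01  2.64e+01]
```

Call:
servo_tool:
  increments:
    - [[-0.02,0.09,0],[0,0,1.1],2.8]
    - [[-0.04,0.18,0],[0,0,2.2],2.8]
    - [[-0.06,0.26,0],[0,0,3.2],2.8]
    - [[-0.09,0.35,0],[0,0,4.3],2.8]
    - [[-0.11,0.44,0],[0,0,5.4],2.8]
    - [[-0.13,0.52,0],[0,0,6.4],2.8]
    - [[-0.13,0.52,0],[0,0,6.4],2.8]
    - [[-0.13,0.52,0],[0,0,6.4],2.8]

```text
clock: 12.5
tcp_pos: [0.5197, -0.0655, 0.036]
tcp_rot: [[-0.264, -0.035, 0.964], [-0.956, -0.127, -0.266], [0.132, -0.991, -0.0]]
wrist_force: [-3.6, -12.5, 4.1]
opening: 0.03
```

```bash
python3 - <<'E'
from h import *
cellnow();cellgo(2,8.3,13,.5)
E
```

```text
cell mm [ 0.5  2.2 12.3] tilt 20.0 F tester [ -0.2  -12.96   4.08] M [-2.72  0.04  0.03] clk 12.5
pos [ 0.5197 -0.0655  0.036 ] F [ -3.58 -12.46   4.08] clk 12.5 open 0.03
shift cm [-0.15  0.46  0.  ] turn [ 0.03 -0.26  6.97]
```

Call:
servo_tool:
  increments:
    - [[-0.03,0.07,0],[0,0,1.2],2.8]
    - [[-0.06,0.14,0],[0,0,2.4],2.8]
    - [[-0.09,0.22,0],[0,0,3.5],2.8]
    - [[-0.12,0.29,0],[0,0,4.7],2.8]
    - [[-0.15,0.36,0],[0,0,5.9],2.8]
    - [[-0.17,0.42,0],[0,0,7],2.8]
    - [[-0.17,0.42,0],[0,0,7],2.8]
    - [[-0.17,0.42,0],[0,0,7],2.8]

```text
clock: 13.3
tcp_pos: [0.5197, -0.0654, 0.0311]
tcp_rot: [[-0.267, -0.003, 0.964], [-0.964, -0.011, -0.267], [0.011, -1.0, 0.0]]
wrist_force: [-4.9, -15.1, 2.0]
opening: 0.03
```

```bash
python3 - <<'E'
from h import *
cellnow();cellgo(1.8,5,7,.5);cellgo(1.4,.5,0,.5)
E
```

```text
cell mm [0.5 1.2 8.2] tilt 13.0 F tester [ -0.76 -15.89   2.03] M [-3.3   0.21  0.03] clk 13.3
pos [ 0.5197 -0.0654  0.0311] F [ -4.89 -15.13   2.03] clk 13.3 open 0.03
shift cm [-0.16  0.37  0.  ] turn [-0.02 -0.3   6.03]
pos [ 0.5197 -0.0654  0.0311] F [ -4.89 -15.13   2.03] clk 13.3 open 0.03
shift cm [-0.24  0.88  0.  ] turn [-0.04 -0.3  13.03]
```

```bash
cat > slope.py <<'E'
from h import *
import sys
for k in sys.argv[1:]:
    s,c=pickle.load(open(k+".pkl","rb"));P=cloud(c,s);Q=(P-s["tcp_pos"])@s["tcp_rot"]*1000;hsv=cv2.cvtColor(c["pixels"],cv2.COLOR_RGB2HSV)
    n=(abs(Q[...,2])<5)&(Q[...,1]<-5)&(Q[...,1]>-50)&(Q[...,0]<35)
    gr=n&(hsv[...,0]>50)&(hsv[...,0]<85)&(hsv[...,1]>100)
    g=gr&(Q[...,0]>-18)&(Q[...,0]<10)
    w=n&(hsv[...,1]<70)&(hsv[...,2]>130)&(Q[...,0]>5)
    q=Q[g];p=np.polyfit(q[:,0],q[:,1],1)
    print(k,"slope",np.degrees(np.arctan(-p[0])).round(2),"y@-5",np.polyval(p,-5).round(2),"band x,y",w.sum(),np.median(Q[w],axis=0).round(1),"rows",np.percentile(np.where(w)[0],[5,50,95]),"green max x",np.percentile(Q[gr][:,0],[.5,99.5]).round(1))
E
python3 -c "
from h import *
shoot('wrist','w8');cellnow()"; python3 slope.py w3 w7 w8
```

```text
cell mm [0.5 1.3 8.2] tilt 13.0 F tester [ -1.04 -16.09   3.49] M [-3.36  0.13  0.07] clk 13.35
w3 slope 12.01 y@-5 -25.83 band x,y 245 [ 15.3 -30.4   0.3] rows [300. 306. 311.] green max x [-44.1  19.6]
w7 slope 12.43 y@-5 -25.09 band x,y 270 [ 15.7 -30.    0. ] rows [300. 306. 312.] green max x [-43.7  20.1]
w8 slope 11.86 y@-5 -25.47 band x,y 263 [ 15.6 -30.1   0.1] rows [300. 306. 312.] green max x [-44.   20.5]
```

Call:
servo_tool:
  increments:
    - [[0.05,0.03,0],[0,0,0.5],2.8]
    - [[0.08,0.08,0],[0,0,1.4],2.8]
    - [[0.08,0.13,0],[0,0,2.3],2.8]
    - [[0.08,0.19,0],[0,0,3.3],2.8]
    - [[0.08,0.25,0],[0,0,4.3],2.8]
    - [[0.08,0.3,0],[0,0,5.2],2.8]
    - [[0.08,0.35,0],[0,0,6],2.8]
    - [[0.08,0.35,0],[0,0,6],2.8]

```text
clock: 14.15
tcp_pos: [0.5197, -0.0655, 0.0271]
tcp_rot: [[-0.266, 0.026, 0.964], [-0.959, 0.091, -0.267], [-0.095, -0.996, 0.001]]
wrist_force: [-4.1, -12.9, 0.1]
opening: 0.0298
```

```bash
python3 - <<'E'
from h import *
cellnow();cellgo(0.5,.5,0,.5)
E
```

```text
cell mm [0.6 0.2 4.8] tilt 7.0 F tester [ -0.56 -13.56   0.09] M [-2.84  0.22  0.09] clk 14.15
pos [ 0.5197 -0.0655  0.0271] F [ -4.08 -12.94   0.09] clk 14.15 open 0.0298
shift cm [-0.1   0.49 -0.01] turn [-0.08 -0.3   6.97]
```

Call:
servo_tool:
  increments:
    - [[0,0.05,0],[0,0,0.8],2.8]
    - [[-0.01,0.1,0],[0,0,1.6],2.8]
    - [[-0.01,0.15,0],[0,0,2.4],2.8]
    - [[-0.02,0.2,0],[0,0,3.2],2.8]
    - [[-0.02,0.25,0],[0,0,4],2.8]
    - [[-0.03,0.28,0],[0,0,4.5],2.8]
    - [[-0.03,0.28,0],[0,0,4.5],2.8]
    - [[-0.03,0.28,0],[0,0,4.5],2.8]

```text
clock: 14.95
tcp_pos: [0.5199, -0.0652, 0.024]
tcp_rot: [[-0.262, 0.047, 0.964], [-0.95, 0.165, -0.266], [-0.171, -0.985, 0.001]]
wrist_force: [-5.5, -13.0, 0.2]
opening: 0.0302
```

```bash
python3 - <<'E'
from h import *
cellnow();cellgo(0,.5,0,.5)
E
```

```text
cell mm [ 0.6 -0.2  2. ] tilt 2.5 F tester [ -1.9  -13.95   0.2 ] M [-3.2   0.4   0.13] clk 14.95
pos [ 0.5199 -0.0652  0.024 ] F [ -5.48 -12.97   0.2 ] clk 14.95 open 0.0302
shift cm [-0.04  0.18 -0.01] turn [-0.11 -0.26  2.55]
```

Call:
servo_tool:
  increments:
    - [[0,0.03,-0.01],[0,0,0.5],2.8]
    - [[-0.01,0.07,-0.02],[0,0,1],2.8]
    - [[-0.01,0.1,-0.03],[0,0,1.5],2.8]
    - [[-0.02,0.14,-0.04],[0,0,2],2.8]
    - [[-0.02,0.18,-0.04],[0,0,2.5],2.8]
    - [[-0.02,0.18,-0.04],[0,0,2.5],2.8]
    - [[-0.02,0.18,-0.04],[0,0,2.5],2.8]
    - [[-0.02,0.18,-0.04],[0,0,2.5],2.8]

```text
clock: 15.75
tcp_pos: [0.5199, -0.065, 0.0227]
tcp_rot: [[-0.26, 0.059, 0.964], [-0.942, 0.205, -0.267], [-0.213, -0.977, 0.002]]
wrist_force: [-7.6, -13.9, 4.0]
opening: 0.0301
```

```bash
python3 - <<'E'
from h import *
cellnow();cellgo(0,0,0,.5)
E
```

```text
cell mm [ 0.6 -0.5  0.9] tilt 0.1 F tester [ -3.74 -15.41   3.97] M [-3.36  0.55  0.17] clk 15.75
pos [ 0.5199 -0.065   0.0227] F [ -7.64 -13.9    3.97] clk 15.75 open 0.0301
shift cm [-0.03  0.1  -0.01] turn [-0.18 -0.27  0.07]
```

Call:
servo_tool:
  increments:
    - [[0.07,-0.015,0],[0,0,0],2.8]
    - [[0.14,-0.03,0],[0,0,0],2.8]
    - [[0.21,-0.045,0],[0,0,0],2.8]
    - [[0.28,-0.06,0],[0,0,0],2.8]
    - [[0.35,-0.075,0],[0,0,0],2.8]
    - [[0.42,-0.09,0],[0,0,0],2.8]
    - [[0.42,-0.09,0],[0,0,0],2.8]
    - [[0.42,-0.09,0],[0,0,0],2.8]

```text
clock: 16.55
tcp_pos: [0.5199, -0.0653, 0.0227]
tcp_rot: [[-0.257, 0.059, 0.964], [-0.941, 0.209, -0.264], [-0.218, -0.976, 0.002]]
wrist_force: [-2.8, -6.6, -0.0]
opening: 0.0299
```

```bash
python3 - <<'E'
from h import *
cellnow()
E
```

```text
cell mm [ 0.6 -0.8  0.9] tilt -0.2 F tester [-1.   -7.16 -0.  ] M [-1.82  0.1   0.1 ] clk 16.55
```

```bash
python3 - <<'E'
from h import *
from scipy.spatial.transform import Rotation as Ro
s,c=shoot("wrist","w9");P=cloud(c,s)
T=Ro.from_euler("z",YAW-90,degrees=True).as_matrix();Q=(P-SEAT)@T*1000
z=Q[...,2]+16;X,Y=Q[...,0],Q[...,1];hsv=cv2.cvtColor(c["pixels"],cv2.COLOR_RGB2HSV)
cellm=(abs(X)<5)&(z>20)&(z<50)&(Y>-60)&(Y<60)
for y0 in range(-56,60,4):
    m=cellm&(abs(Y-y0)<2)
    if m.sum()>3: print(y0,m.sum(),"z",np.percentile(z[m],[10,50,90]).round(1),"HSV",np.median(hsv[m],axis=0))
E
python3 slope.py w9
python3 - <<'E'
import cv2,pickle,numpy as np
s,c=pickle.load(open("w9.pkl","rb"));a=c["pixels"][:,:,::-1][120:384,130:380]
cv2.imwrite("pics/w9.png",cv2.resize(a,None,fx=2.2,fy=2.2,interpolation=cv2.INTER_CUBIC))
E
```

```text
-44 14 z [27.6 28.  28.7] HSV [23.  62.  55.5]
-40 145 z [27.9 28.6 29.2] HSV [30. 44. 55.]
-36 144 z [27.8 28.5 29.4] HSV [38. 44. 57.]
-32 51 z [29.7 32.6 33.3] HSV [ 65. 122. 111.]
-28 144 z [32.2 33.2 34. ] HSV [ 35.   19.  173.5]
-24 159 z [32.2 33.  33.9] HSV [ 35.  19. 173.]
-20 157 z [32.  32.9 33.7] HSV [ 67. 142. 117.]
-16 150 z [31.9 32.9 33.8] HSV [ 67. 142. 118.]
-12 168 z [32.  32.8 33.7] HSV [ 67. 141. 119.]
-8 147 z [32.1 33.  33.8] HSV [ 67. 141. 121.]
-4 159 z [31.9 32.8 33.7] HSV [ 68. 147. 167.]
0 158 z [32.  32.9 33.7] HSV [ 68. 146. 167.]
4 163 z [32.  32.9 33.8] HSV [ 68. 146. 165.]
8 156 z [32.1 33.1 33.9] HSV [ 68.  147.  165.5]
12 169 z [32.  32.7 33.8] HSV [ 68. 149. 167.]
16 160 z [31.7 32.8 33.7] HSV [ 68.  149.5 166. ]
20 167 z [31.9 32.9 33.8] HSV [ 68. 150. 165.]
24 161 z [31.8 32.9 33.8] HSV [ 68. 150. 165.]
28 118 z [31.9 32.9 44.4] HSV [ 67. 144. 122.]
32 206 z [45.2 45.9 46.7] HSV [68. 24. 64.]
36 214 z [45.3 46.  46.9] HSV [69. 12. 66.]
40 209 z [22.4 24.7 46.2] HSV [135.   4. 128.]
44 160 z [23.  24.8 26.1] HSV [150.   3. 187.]
48 141 z [21.2 25.9 27.4] HSV [150.   3. 171.]
52 123 z [25.  27.7 28.9] HSV [150.   4. 180.]
56 214 z [21.8 30.7 37.2] HSV [140.    8.  101.5]
w9 slope 12.44 y@-5 -25.74 band x,y 257 [ 15.  -30.6   0.1] rows [300. 306. 312.] green max x [-42.2  20.2]
```

View pics/w9.png

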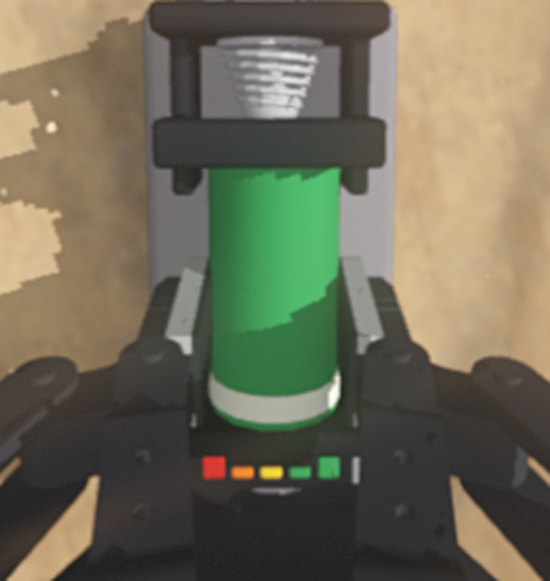

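```bash
python3 - <<'E'
from h import *
from scipy.spatial.transform import Rotation as Ro
s,c=pickle.load(open("w9.pkl","rb"));P=cloud(c,s)
T=Ro.from_euler("z",YAW-90,degrees=True).as_matrix();Q=(P-SEAT)@T*1000
hsv=cv2.cvtColor(c["pixels"],cv2.COLOR_RGB2HSV)
for col in (250,256):
  for r in range(294,330,1):
    q=Q[r,col];print(col,r,q.round(1),"zf",(q[2]+16-1.4).round(1),hsv[r,col])
z=Q[...,2]+16;m=(z>44)&(z<48)&(Q[...,1]>15)&(Q[...,1]<50)&(abs(Q[...,0])<26)
print(cv2.minAreaRect(Q[m][:,:2].astype(np.float32)))
E
```

```text
250 294 [ -0.9 -20.4  16.4] zf 31.0 [ 66 140 118]
250 295 [ -0.9 -20.8  16.5] zf 31.1 [ 66 141 116]
250 296 [ -0.9 -21.2  16.7] zf 31.3 [ 67 140 118]
250 297 [ -0.8 -21.5  17.1] zf 31.7 [ 67 145 116]
250 298 [ -0.8 -21.4  18.4] zf 33.0 [ 67 149 116]
250 299 [ -0.9 -22.5  17.2] zf 31.8 [ 65 109 122]
250 300 [ -0.9 -23.3  16.8] zf 31.4 [ 54  41 151]
250 301 [ -0.8 -23.1  18.2] zf 32.8 [ 35  18 173]
250 302 [ -0.9 -24.3  16.7] zf 31.3 [ 33  17 176]
250 303 [ -0.9 -24.3  17.8] zf 32.4 [ 35  19 176]
250 304 [ -0.9 -25.4  16.8] zf 31.4 [ 35  17 175]
250 305 [ -0.9 -25.6  17.2] zf 31.8 [ 37  19 175]
250 306 [ -0.9 -25.7  18. ] zf 32.6 [ 35  19 175]
250 307 [ -0.9 -26.1  18.2] zf 32.8 [ 35  19 175]
250 308 [ -0.9 -28.   15.8] zf 30.4 [ 37  19 175]
250 309 [ -0.9 -27.7  17.2] zf 31.8 [ 33  18 174]
250 310 [ -0.9 -28.6  16.5] zf 31.1 [ 33  17 176]
250 311 [ -0.9 -28.7  17.4] zf 32.0 [ 33  18 171]
250 312 [ -0.9 -28.8  18. ] zf 32.6 [ 56  50 142]
250 313 [ -0.9 -29.8  17.2] zf 31.8 [ 65 122 119]
250 314 [ -0.9 -30.3  17.2] zf 31.8 [ 66 139 114]
250 315 [ -0.9 -30.9  17.1] zf 31.7 [ 64 122  98]

[... 1812 characters left out ...]
 2.1 -34.4  12.8] zf 27.4 [39 46 56]
256 318 [  2.1 -35.   12.7] zf 27.3 [37 40 57]
256 319 [  2.1 -36.1  11.8] zf 26.4 [39 44 58]
256 320 [  2.1 -36.3  12.4] zf 27.0 [41 48 59]
256 321 [  2.1 -36.9  12.3] zf 26.9 [39 44 58]
256 322 [  2.1 -37.8  11.7] zf 26.3 [38 48 58]
256 323 [  2.1 -37.7  12.8] zf 27.4 [38 48 58]
256 324 [  2.1 -38.4  12.5] zf 27.1 [36 44 58]
256 325 [  2.1 -39.4  11.8] zf 26.4 [30 41 56]
256 326 [  2.1 -39.3  12.8] zf 27.4 [36 46 56]
256 327 [  2.1 -39.8  12.8] zf 27.4 [36 46 55]
256 328 [  2.1 -40.1  13.4] zf 28.0 [37 41 56]
256 329 [  2.1 -40.4  13.6] zf 28.2 [34 41 50]
((0.4187507629394531, 34.7069091796875), (9.681763648986816, 45.85941696166992), 89.82640075683594)
```

Call:
servo_tool:
  increments:
    - [[-0.1,0.02,0],[0,0,0],2.8]
    - [[-0.2,0.04,0],[0,0,0],2.8]
    - [[-0.3,0.06,-0.05],[0,0,0],2.8]
    - [[-0.3,0.06,-0.1],[0,0,0],2.8]
    - [[-0.3,0.08,-0.15],[0,0,0],2.8]
    - [[-0.3,0.1,-0.15],[0,0,0],2.8]
    - [[-0.3,0.12,-0.15],[0,0,0],2.8]
    - [[-0.3,0.12,-0.15],[0,0,0],2.8]

```text
clock: 17.4
tcp_pos: [0.5198, -0.0652, 0.0226]
tcp_rot: [[-0.259, 0.062, 0.964], [-0.942, 0.205, -0.267], [-0.214, -0.977, 0.005]]
wrist_force: [-3.5, -12.6, 3.3]
opening: 0.0302
```

```bash
python3 - <<'E'
from h import *
cellnow()
E
```

```text
cell mm [ 0.5 -0.7  0.8] tilt 0.0 F tester [ -0.11 -13.11   3.26] M [-2.94  0.11  0.12] clk 17.4
```

Call:
servo_tool:
  increments:
    - [[0.12,-0.025,0],[0,0,0],2.8]
    - [[0.24,-0.05,0],[0,0,0],2.8]
    - [[0.36,-0.075,0],[0,0,0],2.8]
    - [[0.48,-0.1,0],[0,0,0],2.8]
    - [[0.56,-0.12,0],[0,0,0],2.8]
    - [[0.64,-0.14,0],[0,0,0],2.8]
    - [[0.64,-0.14,0],[0,0,0],2.8]
    - [[0.64,-0.14,0],[0,0,0],2.8]

```text
clock: 18.2
tcp_pos: [0.5192, -0.0673, 0.0228]
tcp_rot: [[-0.257, 0.061, 0.965], [-0.941, 0.21, -0.264], [-0.219, -0.976, 0.004]]
wrist_force: [0.8, -6.3, 0.4]
opening: 0.0301
```

```bash
python3 - <<'E'
from h import *
cellnow()
E
```

```text
cell mm [ 0.4 -2.9  1. ] tilt -0.2 F tester [ 2.39 -5.83  0.44] M [-1.5  -0.43 -0.21] clk 18.2
```

Call:
servo_tool:
  increments:
    - [[0.06,-0.01,0.02],[0,0,0],2.8]
    - [[0.12,-0.02,0.04],[0,0,0],2.8]
    - [[0.18,-0.03,0.06],[0,0,0],2.8]
    - [[0.24,-0.04,0.08],[0,0,0],2.8]
    - [[0.3,-0.05,0.08],[0,0,0],2.8]
    - [[0.3,-0.05,0.08],[0,0,0],2.8]
    - [[0.3,-0.05,0.08],[0,0,0],2.8]
    - [[0.3,-0.05,0.08],[0,0,0],2.8]

```text
clock: 19.0
tcp_pos: [0.519, -0.0674, 0.0228]
tcp_rot: [[-0.254, 0.06, 0.965], [-0.941, 0.214, -0.261], [-0.222, -0.975, 0.002]]
wrist_force: [4.4, 0.8, 0.4]
opening: 0.0302
```

```bash
python3 - <<'E'
from h import *
from scipy.spatial.transform import Rotation as Ro
cellnow()
s,c=shoot("wrist","w10");P=cloud(c,s)
T=Ro.from_euler("z",YAW-90,degrees=True).as_matrix();Q=(P-SEAT)@T*1000
z=Q[...,2]+16;X,Y=Q[...,0],Q[...,1];hsv=cv2.cvtColor(c["pixels"],cv2.COLOR_RGB2HSV)
for y0 in (-28,-20,0,24):
    m=(abs(X-1)<5)&(z>20)&(z<50)&(abs(Y-y0)<2);print(y0,"ztop true",(np.median(z[m])-1.4).round(2))
for col in (250,254,258):
    r=np.arange(290,340);yy=Y[r,col];j=np.where((z[r,col]-1.4)<30)[0];j=j[j>8][0];print("cell end Y",yy[j-1].round(1),"hood from",yy[j].round(1))
m=(z>44)&(z<48)&(Y>15)&(Y<50)&(abs(X)<26)
print("bar",cv2.minAreaRect(Q[m][:,:2].astype(np.float32)))
E
python3 slope.py w10
```

```text
cell mm [ 0.3 -3.1  1. ] tilt -0.4 F tester [4.01 1.94 0.42] M [ 0.11 -1.05 -0.4 ] clk 19.0
-28 ztop true 31.77
-20 ztop true 31.59
0 ztop true 31.84
24 ztop true 31.79
cell end Y -33.8 hood from -36.3
cell end Y -33.8 hood from -36.9
cell end Y -32.1 hood from -35.7
bar ((0.4472923278808594, 34.8227424621582), (45.85469055175781, 9.557487487792969), 0.08385402709245682)
w10 slope 12.36 y@-5 -25.77 band x,y 260 [ 15.1 -30.5   0.1] rows [300.   306.   311.05] green max x [-40.5  20.6]
```

The forces and the depth now agree. The cell's button-end face is at −32.6 mm against −32.5 expected, its top is 31.8 mm above the floor against 32, and the push on the tool has passed to the fixed contact. I'll take off the side load, then open.

Call:
servo_tool:
  increments:
    - [[-0.02,0,0.05],[0,0,0],2.8]
    - [[-0.05,0,0.1],[0,0,0],2.8]
    - [[-0.05,0,0.15],[0,0,0],2.8]
    - [[-0.05,0,0.15],[0,0,0],2.8]
    - [[-0.05,0,0.15],[0,0,0],3.6]
    - [[-0.05,0,0.15],[0,0,0],5]
    - [[-0.05,0,0.15],[0,0,0],6]
    - [[-0.05,0,0.15],[0,0,0],6]

```text
clock: 19.85
tcp_pos: [0.5186, -0.0683, 0.022]
tcp_rot: [[-0.255, 0.056, 0.965], [-0.941, 0.213, -0.262], [-0.221, -0.975, -0.001]]
wrist_force: [0.2, 0.2, -0.8]
opening: 0.0599
```

Call:
servo_tool:
  increments:
    - [[0,0,0],[0,0,0],6]
    - [[0,0,0],[0,0,0],6]
    - [[0,-0.6,0],[0,0,0],6]
    - [[0,-1.5,0],[0,0,0],6]
    - [[0,-3,0],[0,0,0],6]
    - [[0,-5,0],[0,0,0],6]
    - [[0,-7,0],[0,0,-4],6]
    - [[0,-9,0],[0,0,-8],6]

```text
clock: 20.65
tcp_pos: [0.5141, -0.089, 0.1119]
tcp_rot: [[-0.263, 0.023, 0.964], [-0.961, 0.077, -0.264], [-0.08, -0.997, 0.001]]
wrist_force: [0.9, -0.1, 0.2]
opening: 0.06
```

```bash
python3 - <<'E'
from h import *
from scipy.spatial.transform import Rotation as Ro
R0=np.array([[0,0,1],[-1,0,0],[0,-1,0.]])
R=Ro.from_euler("z",YAW-90,degrees=True).as_matrix()@R0
k=SEAT+.08*np.array([-.2617,-.9652,0])+.0005*np.array([.9652,-.2617,0]);k[2]=.07;print(k)
go(k,R)
s,c=shoot("wrist","w11")
cv2.imwrite("pics/w11.png",cv2.resize(c["pixels"][:,:,::-1],None,fx=1.5,fy=1.5))
E
```

```text
[ 0.5000466  -0.13794685  0.07      ]
pos [ 0.5141 -0.089   0.1119] F [ 0.92 -0.08  0.23] clk 20.65 open 0.06
shift cm [ 5.41  3.77 -0.06] turn [-0.08 -0.16 -4.61]
```

View pics/w11.png

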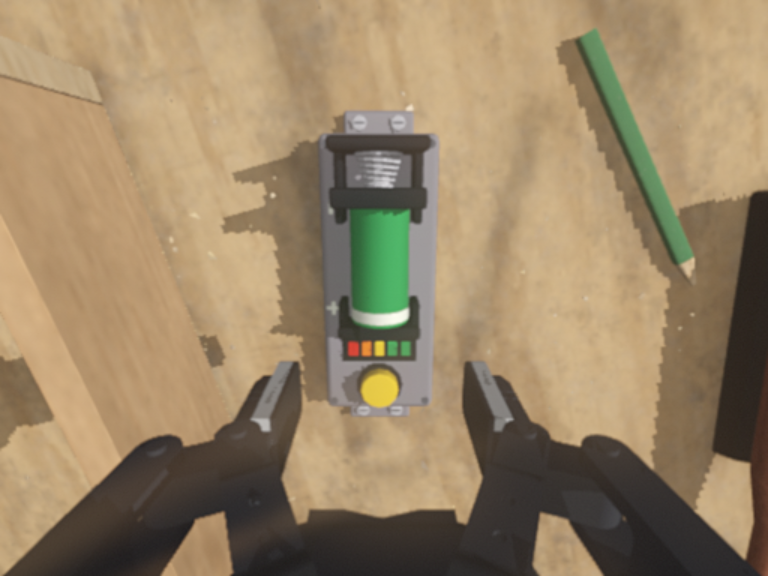

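The cell is seated between bridge and hood, with the band end at (380,318) up against the contact and the spring compressed at (378,165). The key is at (379,388). Next I measure the key.

```bash
python3 - <<'E'
from h import *
from scipy.spatial.transform import Rotation as Ro
s,c=pickle.load(open("w11.pkl","rb"));P=cloud(c,s);H,S,V=cv2.split(cv2.cvtColor(c["pixels"],cv2.COLOR_RGB2HSV))
k=(H>18)&(H<32)&(S>150)&(V>130)&(P[...,2]>.024)&(P[...,2]<.034)&(abs(P[...,0]-.5)<.03)&(abs(P[...,1]+.138)<.02)
q=P[k];(cx,cy),r=cv2.minEnclosingCircle(q[:,:2].astype(np.float32));print(k.sum(),q.mean(0),cx,cy,r)
T=Ro.from_euler("z",YAW-90,degrees=True).as_matrix();Q=(P-SEAT)@T*1000;z=Q[...,2]+16
for y0 in (-28,-20,0,20):
    m=(abs(Q[...,0]-.5)<4)&(z>20)&(z<50)&(abs(Q[...,1]-y0)<2);print(y0,np.median(z[m]).round(2))
m=(abs(z-1)<3)&(S<80)&(abs(abs(Q[...,0])-28)<4)&(abs(Q[...,1])<20);print("floor",np.median(z[m]))
R=T@np.array([[0,0,1],[-1,0,0],[0,-1,0.]])
go([.5*(cx+q[:,0].mean()),.5*(cy+q[:,1].mean()),.045],R)
E
```

```text
444 [ 0.50014742 -0.13764898  0.02818345] 0.5000151991844177 -0.13867421448230743 0.011341157369315624
-28 33.42
-20 33.08
0 33.46
20 33.93
floor 1.3826531828795146
pos [ 0.517  -0.0868  0.115 ] F [1.53 2.11 1.86] clk 20.7 open 0.0603
shift cm [ 5.95  6.54 -0.35] turn [-0.41  0.11 -4.63]
```

Call:
servo_tool:
  increments:
    - [[1,0,0],[0,0,-1],4]
    - [[2.5,0.5,-0.1],[0,0,-2],2]
    - [[4,1.5,-0.2],[0,0,-3],0]
    - [[5,3,-0.3],[0,0,-4],0]
    - [[5.7,4.5,-0.3],[0,0,-4.6],0]
    - [[5.9,5.5,-0.3],[0,0,-4.6],0]
    - [[5.9,5.5,-0.3],[0,0,-4.6],0]
    - [[5.9,5.5,-0.3],[0,0,-4.6],0]

```text
clock: 21.5
tcp_pos: [0.4967, -0.1396, 0.05]
tcp_rot: [[-0.263, -0.0, 0.965], [-0.965, 0.003, -0.263], [-0.003, -1.0, -0.001]]
wrist_force: [-0.0, 0.2, -0.2]
opening: -0.0003
```

```bash
python3 - <<'E'
from h import *
from scipy.spatial.transform import Rotation as Ro
R=Ro.from_euler("z",YAW-90,degrees=True).as_matrix()@np.array([[0,0,1],[-1,0,0],[0,-1,0.]])
go([.5001,-.138,.028],R)
E
```

```text
pos [ 0.4967 -0.1396  0.05  ] F [-0.03  0.16 -0.22] clk 21.5 open -0.0003
shift cm [-0.24  2.2   0.29] turn [ 0.05 -0.06 -0.16]
```

Now down to just above the key, then press.

Call:
servo_tool:
  increments:
    - [[-0.1,0.4,0.1],[0,0,-0.2],0]
    - [[-0.2,0.8,0.2],[0,0,-0.2],0]
    - [[-0.24,1.3,0.29],[0,0,-0.2],0]
    - [[-0.24,1.7,0.29],[0,0,-0.2],0]
    - [[-0.24,2,0.29],[0,0,-0.2],0]
    - [[-0.24,2.15,0.29],[0,0,-0.2],0]
    - [[-0.24,2.15,0.29],[0,0,-0.2],0]
    - [[-0.24,2.15,0.29],[0,0,-0.2],0]

```text
clock: 22.3
tcp_pos: [0.5006, -0.1375, 0.0291]
tcp_rot: [[-0.262, 0.0, 0.965], [-0.965, -0.001, -0.262], [0.001, -1.0, 0.0]]
wrist_force: [-0.3, 0.3, 0.7]
opening: 0.0002
```

Call:
servo_tool:
  increments:
    - [[0,0.1,0],[0,0,0],0]
    - [[0,0.2,0],[0,0,0],0]
    - [[0,0.3,0],[0,0,0],0]
    - [[0,0.4,0],[0,0,0],0]
    - [[0,0.5,0],[0,0,0],0]
    - [[0,0.6,0],[0,0,0],0]
    - [[0,0.6,0],[0,0,0],0]
    - [[0,0.6,0],[0,0,0],0]

```text
clock: 23.1
tcp_pos: [0.5007, -0.1374, 0.0232]
tcp_rot: [[-0.262, 0.0, 0.965], [-0.965, -0.001, -0.262], [0.0, -1.0, 0.0]]
wrist_force: [-0.5, 0.3, 4.5]
opening: 0.0001
```

```bash
python3 - <<'E'
from h import *
go([.5001,-.138,.0225])
E
```

```text
pos [ 0.5007 -0.1374  0.0232] F [-0.45  0.28  4.48] clk 23.1 open 0.0001
shift cm [ 0.07  0.07 -0.05] turn [0. 0. 0.]
```

Call:
servo_tool:
  increments:
    - [[0,0.05,0],[0,0,0],0]
    - [[0,0.1,0],[0,0,0],0]
    - [[0,0.15,0],[0,0,0],0]
    - [[0,0.2,0],[0,0,0],0]
    - [[0,0.25,0],[0,0,0],0]
    - [[0,0.25,0],[0,0,0],0]
    - [[0,0.25,0],[0,0,0],0]
    - [[0,0.25,0],[0,0,0],0]

```text
clock: 23.9
tcp_pos: [0.5008, -0.1375, 0.0224]
tcp_rot: [[-0.262, 0.001, 0.965], [-0.965, 0.0, -0.262], [-0.001, -1.0, 0.001]]
wrist_force: [-3.9, 0.8, 21.0]
opening: 0.0002
```

Call:
servo_tool:
  increments:
    - [[0,-0.2,0],[0,0,0],0]
    - [[0,-0.5,0],[0,0,0],0]
    - [[0,-1,0],[0,0,0],0]
    - [[0,-2,0],[0,0,0],0]
    - [[0,-4,0],[0,0,0],0]
    - [[0,-6,0],[0,0,0],0]
    - [[0,-8,0],[0,0,0],0]
    - [[0,-9,0],[0,0,0],0]

```text
clock: 24.7
tcp_pos: [0.5013, -0.1376, 0.1124]
tcp_rot: [[-0.262, 0.003, 0.965], [-0.965, -0.001, -0.262], [0.0, -1.0, 0.003]]
wrist_force: [-0.4, -1.2, -0.1]
opening: -0.0001
```

Call:
servo_tool:
  increments:
    - [[-1,-1,0],[0,0,0],0]
    - [[-3,-2,0],[0,0,0],0]
    - [[-5,-3,0],[0,0,0],0]
    - [[-6,-4,0],[0,0,0],0]
    - [[-6,-4,0],[0,0,0],0]
    - [[-6,-4,0],[0,0,0],0]
    - [[-6,-4,0],[0,0,0],0]
    - [[-6,-4,0],[0,0,0],0]

```text
clock: 25.5
tcp_pos: [0.5156, -0.0804, 0.15]
tcp_rot: [[-0.263, -0.001, 0.965], [-0.965, -0.001, -0.263], [0.001, -1.0, -0.001]]
wrist_force: [0.6, 0.7, -0.2]
opening: 0.0002
```

```bash
python3 - <<'E'
from h import *
from scipy.spatial.transform import Rotation as Ro
s,c=shoot("wrist","w12");print(s["tcp_pos"],s["wrist_force"])
P=cloud(c,s);H,S,V=cv2.split(cv2.cvtColor(c["pixels"],cv2.COLOR_RGB2HSV))
T=Ro.from_euler("z",YAW-90,degrees=True).as_matrix();Q=(P-SEAT)@T*1000;z=Q[...,2]+16
for y0 in (-28,-20,0,20):
    m=(abs(Q[...,0]-.5)<4)&(z>20)&(z<50)&(abs(Q[...,1]-y0)<2);print(y0,np.median(z[m]).round(2))
m=(abs(z-1)<3)&(S<80)&(abs(abs(Q[...,0])-28)<4)&(abs(Q[...,1])<20);print("floor",np.median(z[m]))
k=(H>18)&(H<32)&(S>150)&(V>130)&(z>4)&(abs(Q[...,1]+80)<16)&(abs(Q[...,0])<16);print("key",k.sum(),np.median(z[k]))
cv2.imwrite("pics/w12.png",cv2.resize(c["pixels"][:,:,::-1],None,fx=1.5,fy=1.5))
E
```

```text
[ 0.51564531 -0.08037597  0.15001244] [ 0.63348594  0.705516   -0.2316972 ]
-28 33.35
-20 33.13
0 33.41
20 33.74
floor 1.41632578379805
key 121 11.725709403902204
```

View pics/w12.png

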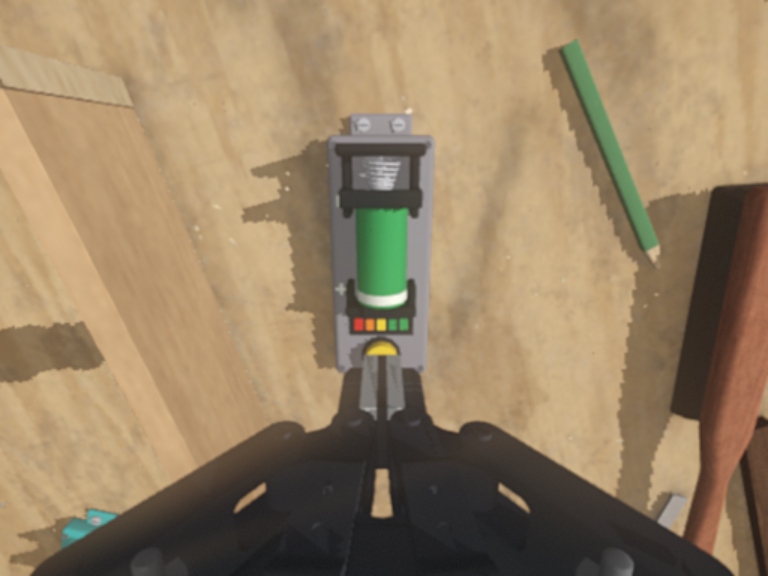

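The cell still sits level under the bridge and hood at (381,255). The key is back out at (381,348), partly hidden by the fingertips, which are well above it. Handing in.

```bash
python3 -c "
from workcell import ctrl
print(ctrl.finish_job(), ctrl.read_state()['clock'])"
```

```text
the job is handed in; nothing more can be done
the job is handed in; nothing more can be done
```

The green cell is loaded in the grey tester the right way round. I let go of it, pressed the yellow key to its stop and released it, then handed the job in at about 25.6 s.

- **Loading:** The flat end went in tilted 26° under the bridge, and I pushed the spring to about 13 N. I then levelled the cell past the hood and let it forward onto the fixed contact.
- **Seating check:** From the wrist camera's depth, the cell's top is about 32 mm above the cradle floor along its whole length. The button-end face is at −32.6 mm, against −32.5 mm expected.
- **Key check:** The key stopped solid after about 4 mm, and the press reached 21 N for a moment against the 4 N it needs. Afterwards it read about 10.3 mm above the box top, against 11 mm expected, with the fingertips partly hiding it.

**What did not go smoothly:**
- The wrist push reached about 15.5–16 N twice during levelling, over the 12–14 N aim. That is past the spring's 15 N solid point but under the 20 N that crushes it.
- The cell stuck for a moment before it slid forward, with a side force of up to 4 N.
- My position for the tester along its length was 1–3 mm off compared with the spring force, so I went by force there.

I saw no sign of anything else being touched. I did not check the red cell, tape measure and glasses again at the end; the pencil shows in the last picture, lying clear of the tester.

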